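# Find the hidden slot with a bar key and turn the lens clamp shut

### The job

Lift the steel bar key out of its grey rest and put its shank down the bore of the aluminium lens clamp fixture. Pressing only lightly, turn it until its flat tang drops into the slot of the sprung spindle hidden in the bore, let it right down until its round shoulder sits on the block, and turn the spindle with it until the key's bar lies in line with the two index lines on the block. Leave the key standing there, let go, and do not force anything or disturb the lens cap and the tweezers.

Things in the scene. Friction and masses are not known exactly. Their poses are not given: they have to be found in the camera images.
- fixture: Fixed aluminium lens clamp: base plate 160 x 90 x 10 mm with a block 50 x 50 mm, flat top 70 mm above the bench, with an upright bore in it. Origin on the bench under the bore's axis; z up, x along the plate towards the clamped lens barrel (fixed, 74 mm from the bore, 58 mm high, 55 mm wide). More than 40 N between key and fixture is too much.
- bore (a point): Centre of the mouth of the round bore (18 mm diameter, 3 mm chamfer) at the height of the block's flat top; axes as the fixture. The key's origin comes here when it is fully home.
- index_line (a point): Middle of one of the two thin black index lines on the block's top, 18 mm from the bore's axis; both lie along the fixture's x axis, either side of the bore.
- spindle_place (a point): Mean place of the hidden spindle's slotted face, 33 mm below the block's top; the true face is up to 5 mm higher or lower. It yields downwards on a spring from about 2.4 N and meets a hard stop after 2.5 mm, at 5.4 N. Slot 7.1 mm wide, at first 0.5 to 1.1 rad anticlockwise from above of the index lines (not measured). Turns stiffly, 0.07 N m, stays put; ends 1.3 rad anticlockwise, 0.6 clockwise.
- key_rest: Fixed grey plastic block 60 x 84 mm, 55 mm high, origin under its middle; its hole of 19 mm, 50 mm deep, in which the key hangs by its shoulder, is at y = -12 mm of its frame.
- key: Loose steel bar key, 0.1 to 0.2 kg, hanging upright in the rest. Origin on its axis at the underside of its round shoulder (28 mm diameter, 6 mm thick); z up, x along the bar and the tang's width (a half turn makes no difference). Below the origin a round shank, 16 mm diameter, 27 mm long, then the tang.
- bar (a point): Middle of the key's bar handle, 36 mm above its origin: 60 mm long (key's x), 16 mm thick (y), 22 mm tall, on a stem of 12 mm diameter.
- tang_tip (a point): Tip of the key's flat tang, 44 mm below its origin: 14 mm wide along x, 5.5 mm thick, 17 mm long. While it rests on the spindle's face, the shoulder stands 6 to 16 mm above the block, less the spring's yield; in the slot the key goes right down onto the block, with 0.13 rad of play either way.
- lens_cap: Loose black lens cap, 49 mm wide, 12 mm high, lying on the bench; bystander. Origin at its underside.
- tweezers: Loose steel tweezers, 120 mm long, lying on the bench; bystander. Origin at the underside.
Mind the look-alikes: they are no part of the job. Leave any turquoise look-alike of the key alone.

How it is judged:
By the outcome, as a careful person would: the job done as asked, in the order asked, and still so for the second after the job is handed in, with the robot touching nothing.
It also fails if it takes over 58 s, if anything falls off the work surface, if the arm or the gripper's body presses on something with over 40 N, if the wrist force passes 120 N, or if a joint passes its speed limit or range.

### The arm

A 6-joint arm with a two-finger parallel gripper is mounted at the origin on a cart in front of the work surface, level with it; the furniture and walls round the work are solid. World frame = base frame: x ahead of the robot, y to its left, z up, the work surface at z = 0. Lengths are in mm, angles in rad, forces in N, time in s.
With the tool pointing down it reaches from about 275 to 750 mm from the base axis. Payload 10.2 kg.
Tool frame: the origin (TCP) lies at the very end of the fingers, on their centre line; the grasp point (between the pads) lies 19 mm behind it; z points along the fingers, y is the line along which they close (so a half turn about z gives the same grasp; the last joint's range is limited). The gripper opens to 85 mm and grips with 20 to 120 N. Pads are 22 mm wide; open, the fingers measure 114 mm over their backs; the gripper's body (76 mm by 85 mm) begins 54 mm behind the grasp point. The pads swing forward as they close: fully open they stand 13 mm farther back than shut.
Start: joints at [1.029, 0.313, 1.498, -0, 1.331, -0.223], TCP at [164.562, 498.548, 231.294] pointing down, gripper open.
Joint ranges: [-2.94, 2.94], [-0.97, 2.17], [0.19, 2.56], [-1.23, 4.37], [0.02, 3.11], [-2.88, 2.88]. Speed limits (rad/s): [2.39, 2.39, 3.01, 3.14, 3.14, 3.14].

### API

Orientations are given as a unit quaternion [x, y, z, w].
In Python, from workcell import r, ik, read_camera, calibration, sensors gives the robot as it stands. Calls block until the motion is done:
- r.reach(position, orientation): joint-space move of the TCP to a pose.
- r.move_linear(position, rot=None, velocity=150): straight line of the TCP; rot=None keeps the orientation; velocity is the mean speed in mm/s.
- r.goto_joints(angles): joint-space move.
- r.set_gripper(opening, effort=None): finger opening in mm; effort is the grip in N (None keeps the last); returns when the fingers have stopped.
- r.dwell(seconds).
- ik(position, orientation): joint angles nearest the present ones, or None.
- read_camera(name): name is "scene" or "side" or "wrist"; returns the picture (420x560x3 uint8, red, green, blue); there is no depth.
- calibration(name): a dict with "vfov" (degrees; the focal length in pixels is half the picture's height over the tangent of half this angle, whatever the lens; pixels are square), "cx", "cy" (the principal point, pixels), "D" ([k1, k2, p1, p2, k3] as OpenCV has them; the pictures are not rectified), "T" (4x4, takes a point from camera to world coordinates). Camera axes: x right, y down, z forward; pixel columns grow to the right and rows downward; lengths in mm; the calibration is good to about 2 mm. A picture is of the moment at which its call begins: read the wrist's pose just before it. calibration takes no time and is no camera call; for the wrist camera it gives the pose at the moment of the call.
A pose or a line that the arm cannot do raises r.IKError and nothing moves.
- r.sign_off(): hands the job in; it is judged then, once.
Readings, each from a call of its own:
- sensors.current_time_s(): time.
- sensors.current_joint_pos(): joint angles.
- sensors.current_dq(): joint speeds.
- sensors.current_tau(): joint torques, N m.
- sensors.current_tool_pos(): TCP position.
- sensors.current_orientation(): TCP orientation.
- sensors.current_wrist_force(): force on the tool from outside, world axes, zero at the start.
- sensors.current_wrist_torque(): the same for the moment, N m.
- sensors.current_width(): finger opening in mm.
- sensors.current_gripper_force(): force on a finger pad.
Only numpy, scipy, OpenCV 4.12 (cv2) and the standard library are available. Lean on these libraries where they do the work, as an engineer would, in place of code of your own. Each camera call takes 0.05 s, during which the arm holds its last target. There are 200 camera calls.

## Working session

There is one attempt and no reset: what is moved stays moved. The work goes in short steps, each a Python script; the robot and the scene stay as the last script left them, time stands still between calls to the robot, and variables do not carry over. Pictures are saved under pics/ and viewed, at most 10 in all, crops included, and the job is handed in when it is done.

```bash
ls; mkdir -p pics; python3 - <<'E'
from workcell import r, ik, read_camera, calibration, sensors
import cv2, numpy as np
a=read_camera("scene");b=read_camera("side");w=read_camera("wrist")
for n,i in(("scene",a),("side",b),("wrist",w)): cv2.imwrite(f"pics/{n}0.png",i[:,:,::-1])
np.set_printoptions(precision=4,suppress=True)
for n in("scene","side","wrist"):
    c=calibration(n);print(n,c["vfov"],c["cx"],c["cy"],c["D"]);print(c["T"])
print(sensors.current_time_s(),sensors.current_orientation(),sensors.current_wrist_force())
E
```

```text
pics
scene 56.05514339262593 280.20918262509076 209.3101393121593 [-0.0997  0.      0.      0.      0.    ]
[[  -0.5224   -0.3972    0.7545 -160.5642]
 [  -0.8527    0.2435   -0.4621  487.7448]
 [  -0.0002   -0.8848   -0.4659  474.2619]
 [   0.        0.        0.        1.    ]]
side 55.684083024005204 273.141629969769 209.32206907816158 [-0.0217  0.      0.      0.      0.    ]
[[   0.9299   -0.2618    0.2583  214.5791]
 [  -0.3677   -0.6456    0.6693 -542.1029]
 [  -0.0085   -0.7173   -0.6967  721.4618]
 [   0.        0.        0.        1.    ]]
wrist 64.08001962462687 283.9767795099042 206.23910407697824 [-0.0188  0.      0.      0.      0.    ]
[[  0.3132   0.9009   0.3005  86.9535]
 [  0.9497  -0.2972  -0.0988 524.2701]
 [  0.0003   0.3163  -0.9487 373.8063]
 [  0.       0.       0.       1.    ]]
0.15 [ 0.1587  0.9873 -0.0005 -0.0002] [ 0.0814 -0.3747 -0.1679]
```

View pics/scene0.png

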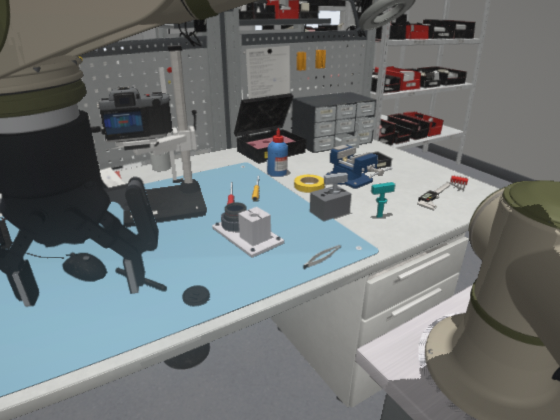

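View pics/side0.png

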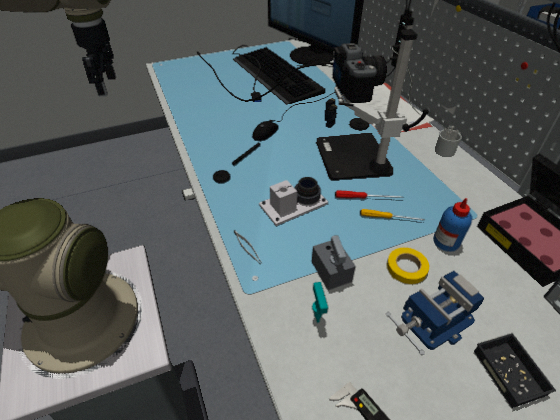

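The scene view shows the fixture block at (255,226), the grey rest with the key at (331,198) and the turquoise look-alike at (382,199). In the side view these are at (284,197), (334,260) and (319,300). The cap is at side (221,177) and the tweezers at (247,246). Candidates for the key are the grey T-bar in the rest, side (337,247), and the turquoise T-key, side (319,295). I choose the grey one and will check it in a crop.

```bash
python3 - <<'E'
import cv2, numpy as np
a=cv2.imread("pics/side0.png");b=cv2.imread("pics/scene0.png")
# side x240..370,y165..300 x4.4 ; scene x205..365,y165..260
c=cv2.resize(a[170:300,250:365],None,fx=4.6,fy=4.6,interpolation=cv2.INTER_CUBIC)
d=cv2.resize(b[165:260,210:360],None,fx=5,fy=5,interpolation=cv2.INTER_CUBIC)
cv2.imwrite("pics/c1.png",c);cv2.imwrite("pics/c2.png",d)
E
```

```text
(no output)
```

View pics/c1.png

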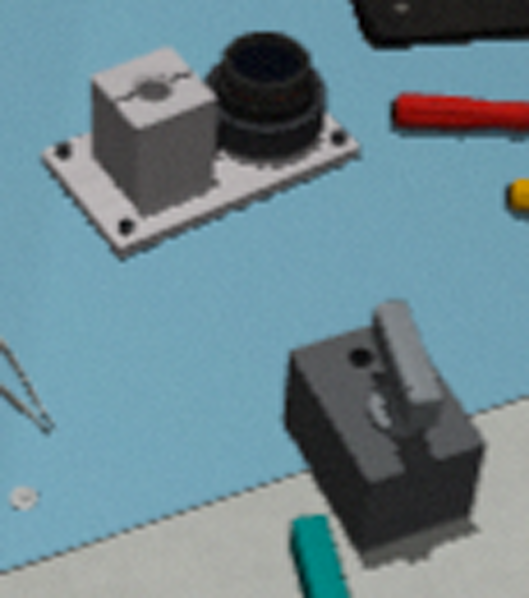

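View pics/c2.png

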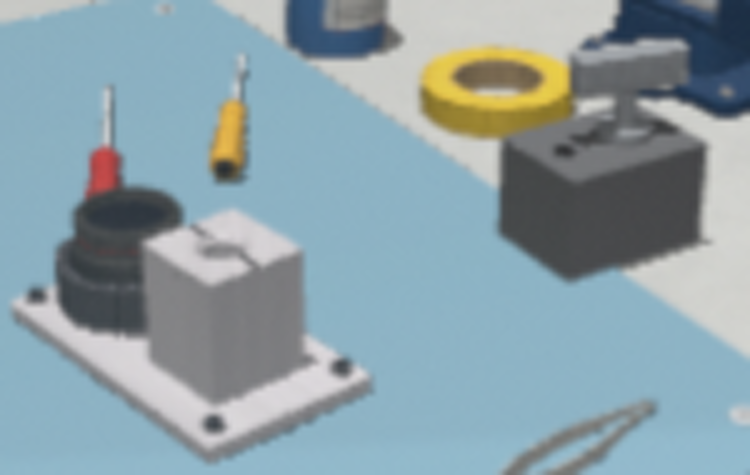

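The crops confirm the choice: a grey steel T-bar key stands in the grey rest. It has a bar from side-crop (392,305) to (425,400), and there is an empty small hole in the rest at (361,357). The fixture's top corners are side-crop (93,83), (170,48), (217,97), (137,130), with the bore at (154,91) and the barrel to the right (+x).

```bash
cat > h.py <<'E'
import numpy as np, cv2
from scipy.spatial.transform import Rotation as R
def K(c,h=420):
    f=h/2/np.tan(np.radians(c["vfov"])/2); return np.array([[f,0,c["cx"]],[0,f,c["cy"]],[0,0,1.]])
def ray(c,uv):
    p=cv2.undistortPoints(np.array(uv,float).reshape(-1,1,2),K(c),np.array(c["D"],float)).reshape(-1,2)
    T=np.array(c["T"]); return T[:3,3],np.c_[p,np.ones(len(p))]@T[:3,:3].T
def at(c,uv,z):
    o,d=ray(c,uv); return o+d*((z-o[2])/d[:,2])[:,None]
def proj(c,P):
    T=np.linalg.inv(np.array(c["T"])); return cv2.projectPoints(np.array(P,float).reshape(-1,1,3),cv2.Rodrigues(T[:3,:3])[0],T[:3,3],K(c),np.array(c["D"],float))[0].reshape(-1,2)
def down(yaw):  # tool z down, tool y axis at world angle yaw
    y=np.array([np.cos(yaw),np.sin(yaw),0]);z=np.array([0,0,-1.]);return R.from_matrix(np.c_[np.cross(y,z),y,z]).as_quat()
E
python3 - <<'E'
from h import *
from workcell import calibration,sensors
np.set_printoptions(precision=1,suppress=True)
s=calibration("side");c=calibration("scene")
S=lambda L:(np.array(L)+.5)/4.6-.5+[250,170]
C=lambda L:(np.array(L)+.5)/5-.5+[210,165]
print("fix side",at(s,S([(93,83),(170,48),(217,97),(137,130),(154,91),(118,100),(193,74)]),70))
print("fix scene",at(c,C([(143,240),(234,209),(302,248),(212,286),(221,250),(190,225),(260,267)]),70))
print("rest side",at(s,S([(292,352),(485,445),(375,480)]),55))
print("rest scene",at(c,C([(501,141),(575,183),(706,145)]),55))
print("hole",at(s,S([(361,357)]),55),at(c,C([(565,151)]),55))
print("bar top side",at(s,S([(376,308),(402,300),(440,393),(410,405)]),102))
print("bar scene mid (line)",at(c,C([(572,47),(575,93),(688,42),(688,80)]),91))
print("tweez",at(s,[(236,232),(260,262)],0),"cap",at(s,[(221,177)],12))
print(R.from_quat(sensors.current_orientation()).as_matrix())
E
```

```text
fix side [[477.  158.9  70. ]
 [527.1 170.3  70. ]
 [534.5 123.2  70. ]
 [484.8 115.1  70. ]
 [505.  140.4  70. ]
 [484.4 141.   70. ]
 [530.1 145.4  70. ]]
fix scene [[528.6 172.4  70. ]
 [533.7 124.8  70. ]
 [486.3 117.3  70. ]
 [477.2 165.8  70. ]
 [502.9 147.8  70. ]
 [530.4 148.6  70. ]
 [481.  140.9  70. ]]
rest side [[ 500.3  -42.6   55. ]
 [ 557.6 -125.7   55. ]
 [ 502.1 -124.4   55. ]]
rest scene [[ 554.9  -36.6   55. ]
 [ 498.5  -39.7   55. ]
 [ 498.2 -120.7   55. ]]
hole [[529.4 -57.8  55. ]] [[529.2 -56.8  55. ]]
bar top side [[ 526.8  -68.5  102. ]
 [ 540.   -68.6  102. ]
 [ 529.6 -123.   102. ]
 [ 514.3 -124.   102. ]]
bar scene mid (line) [[ 565.2  -86.1   91. ]
 [ 518.8  -52.8   91. ]
 [ 539.9 -140.7   91. ]
 [ 502.6 -109.3   91. ]]
tweez [[367.8 110.8   0. ]
 [390.4   1.1   0. ]] cap [[390.  315.3  12. ]]
[[-0.9  0.3 -0. ]
 [ 0.3  0.9 -0. ]
 [ 0.  -0.  -1. ]]
```

```bash
python3 - <<'E'
from h import *
from workcell import r,ik,read_camera,calibration,sensors
np.set_printoptions(precision=2,suppress=True)
s=calibration("side");c=calibration("scene")
def tri(a,b):
    o1,d1=ray(s,[a]);o2,d2=ray(c,[b]);A=np.c_[d1[0],-d2[0]];t=np.linalg.lstsq(A,o2-o1,rcond=None)[0];return o1+d1[0]*t[0],np.linalg.norm(A@t-(o2-o1))
print("dslr",tri((355,72),(130,118)),"post",tri((390,125),(185,140)),"base",at(s,[(316,140),(380,176)],10))
for n,(p,y) in {"fix":([505,143,180],-0.4),"key":([528,-96,200],-0.206)}.items(): print(n,ik(p,down(y)))
r.reach([505,143,185],down(-0.4))
cf=calibration("wrist");a=read_camera("wrist");cv2.imwrite("pics/wf.png",a[:,:,::-1])
np.save("cf.npy",cf,allow_pickle=True)
r.reach([528,-96,205],down(-0.206))
cf=calibration("wrist");a=read_camera("wrist");cv2.imwrite("pics/wk.png",a[:,:,::-1])
np.save("ck.npy",cf,allow_pickle=True)
print(sensors.current_time_s(),sensors.current_joint_pos(),sensors.current_tool_pos())
E
```

```text
dslr (array([785.47, 319.84, 246.99]), np.float64(3.829407567752885)) post (array([823.26, 180.57, 155.72]), np.float64(0.7759574123502294)) base [[717.13 380.52  10.  ]
 [805.64 153.5   10.  ]]
fix [ 0.05  0.36  1.57 -0.    1.21  0.45]
key [-0.4   0.36  1.51 -0.    1.27 -0.19]
3.0 [-0.4   0.36  1.5   0.    1.28 -0.19] [528.09 -94.57 204.91]
```

```bash
python3 - <<'E'
from h import *
for n,z,P in(("f",70,[505,143]),("k",102,[528,-96])):
    c=np.load(f"c{n}.npy",allow_pickle=True).item();im=cv2.imread(f"pics/w{n}.png")
    u,v=proj(c,[P+[z]])[0].round().astype(int);print(n,u,v)
    x0,y0=u-75,v-65
    cr=im[max(y0,0):y0+130,max(x0,0):x0+150];print(max(x0,0),max(y0,0),cr.shape)
    cv2.imwrite(f"pics/w{n}c.png",cv2.resize(cr,None,fx=4.5,fy=4.5,interpolation=cv2.INTER_CUBIC))
E
```

```text
f 285 202
210 137 (130, 150, 3)
k 285 208
210 143 (130, 150, 3)
```

View pics/wfc.png

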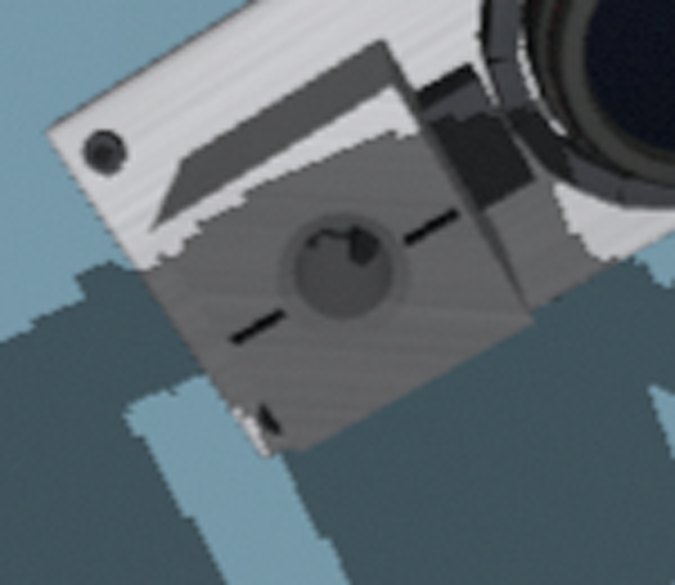

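View pics/wkc.png

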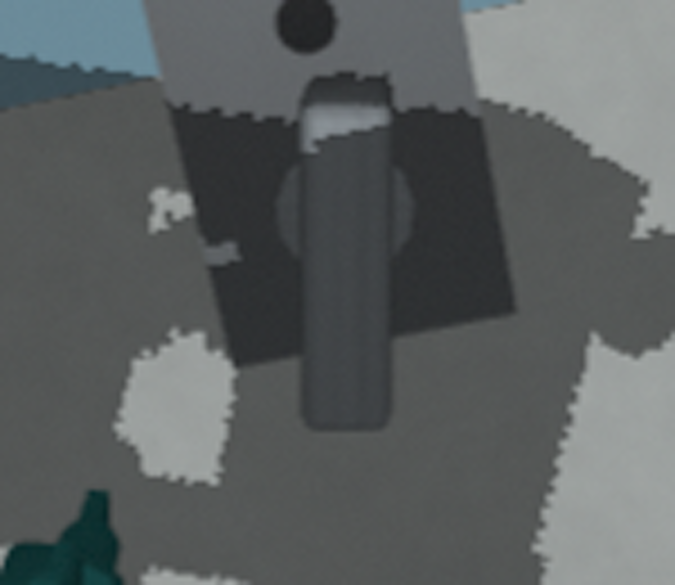

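The wrist crop of the fixture shows the bore at (344,269), index-line middles at (258,327) and (432,226), and top corners (150,228), (395,87), (533,318), (278,457). The wrist crop of the key shows the bar's top running from (347,100) to (347,430), edges x 302–392, with the shoulder disc at (345,212).

```bash
python3 - <<'E'
from h import *
from workcell import sensors
np.set_printoptions(precision=2,suppress=True)
cf=np.load("cf.npy",allow_pickle=True).item();ck=np.load("ck.npy",allow_pickle=True).item()
S=lambda L,o:(np.array(L)+.5)/4.5-.5+o
P=at(cf,S([(150,228),(395,87),(533,318),(278,457),(258,327),(432,226)],[210,137]),70)[:,:2]
print(P,P[:4].mean(0),P[4:].mean(0),"bore67",at(cf,S([(344,270)],[210,137]),67))
ang=lambda v:np.arctan2(v[1],v[0])
print("sizes",np.linalg.norm(np.diff(P[[0,1,2,3,0]],axis=0),axis=1),"yaw",ang(P[1]-P[0]),ang(P[2]-P[3]),ang(P[5]-P[4]))
Q=at(ck,S([(302,100),(390,100),(302,430),(392,430)],[210,143]),102)[:,:2]
print(Q,Q.mean(0),np.linalg.norm(Q[0]-Q[1]),np.linalg.norm(Q[0]-Q[2]),"yaw",ang(Q[0]+Q[1]-Q[2]-Q[3]))
print("shoulder",at(ck,S([(345,212)],[210,143]),61))
print(sensors.current_wrist_force(),sensors.current_orientation(),down(-.206))
E
```

```text
[[478.86 167.36]
 [528.2  173.75]
 [535.41 125.36]
 [482.16 118.18]
 [489.02 143.02]
 [524.95 148.36]] [506.16 146.16] [506.98 145.69] bore67 [[507.15 146.07  67.  ]]
sizes [49.75 48.92 53.73 49.28] yaw 0.12890172733190436 0.13402550989291898 0.14775364327816623
[[ 529.03  -62.1 ]
 [ 543.23  -65.06]
 [ 516.59 -119.96]
 [ 532.2  -123.21]] [530.26 -92.58] 14.50705747286756 59.1816468819773 yaw 1.3710785258549159
shoulder [[530.08 -93.52  61.  ]]
[ 0.75 -0.54  0.35] [ 0.78  0.63  0.   -0.  ] [0.78 0.63 0.   0.  ]
```

```bash
python3 - <<'E'
from h import *
from workcell import r,calibration,sensors as s
np.set_printoptions(precision=2,suppress=True)
ck=np.load("ck.npy",allow_pickle=True).item()
q=down(-.200)
r.set_gripper(45,60); r.reach([530,-93,125],q); print("above",s.current_tool_pos(),s.current_wrist_force(),s.current_time_s())
r.move_linear([530,-93,73],velocity=80); print("down",s.current_tool_pos(),s.current_wrist_force())
r.set_gripper(10,60); r.dwell(.2)
print("grip",s.current_width(),s.current_gripper_force(),s.current_wrist_force(),s.current_tool_pos(),s.current_time_s())
r.move_linear([530,-93,78],velocity=40); print("lift5",s.current_wrist_force(),s.current_width())
r.move_linear([530,-93,165],velocity=120); r.dwell(.2);t=s.current_time_s()
print("up",s.current_wrist_force(),s.current_wrist_torque(),s.current_width(),s.current_tool_pos(),t)
r.move_linear([530,-93,164.5],velocity=20);t1=s.current_time_s();r.reach([530,-93,165],down(-.24));t2=s.current_time_s();print("dt",t1-t,t2-t1)
c=calibration("wrist")
from workcell import read_camera
cv2.imwrite("pics/held.png",read_camera("wrist")[:,:,::-1])
E
```

```text
above [530.28 -93.13 125.7 ] [ 0.49 -0.33  0.38] 3.8917
down [530.32 -93.15  73.5 ] [-0.36 -0.28  0.2 ]
grip 14.594686172025455 59.104464054107666 [0.37 0.51 5.69] [530.36 -93.12  73.56] 5.2583
lift5 [ 0.53 -0.07 -0.35] 15.4171357391922
up [ 0.33  0.01 -0.71] [ 0.04 -0.06 -0.01] 15.439622359567561 [529.73 -92.92 164.31] 6.6083
dt 0.25 0.25
```

```bash
python3 - <<'E'
from h import *
from workcell import r,calibration,sensors as s,read_camera
np.set_printoptions(precision=2,suppress=True)
YF=.145
r.reach([507,146,165],down(YF+1.28-np.pi/2)); r.dwell(.3)
print(s.current_tool_pos(),s.current_joint_pos(),s.current_time_s())
for _ in range(3): print(s.current_wrist_force()); r.dwell(.05)
a=read_camera("side");b=read_camera("scene")
print(proj(calibration("side"),[[507,146,100]]),proj(calibration("scene"),[[507,146,100]]))
f=lambda im,c:cv2.resize(im[int(c[1])-55:int(c[1])+55,int(c[0])-38:int(c[0])+38],None,fx=5,fy=5,interpolation=cv2.INTER_CUBIC)
cv2.imwrite("pics/hov.png",np.hstack([f(a,proj(calibration("side"),[[507,146,110]])[0]),f(b,proj(calibration("scene"),[[507,146,110]])[0])])[:,:,::-1])
E
```

```text
[507.24 145.24 164.96] [ 0.06  0.38  1.59 -0.    1.18  0.2 ] 8.4083
[ 0.02 -0.04 -1.32]
[-0.28  0.33 -0.5 ]
[-0.01  0.84 -1.24]
[[283.06 178.54]] [[253.21 201.17]]
```

View pics/hov.png

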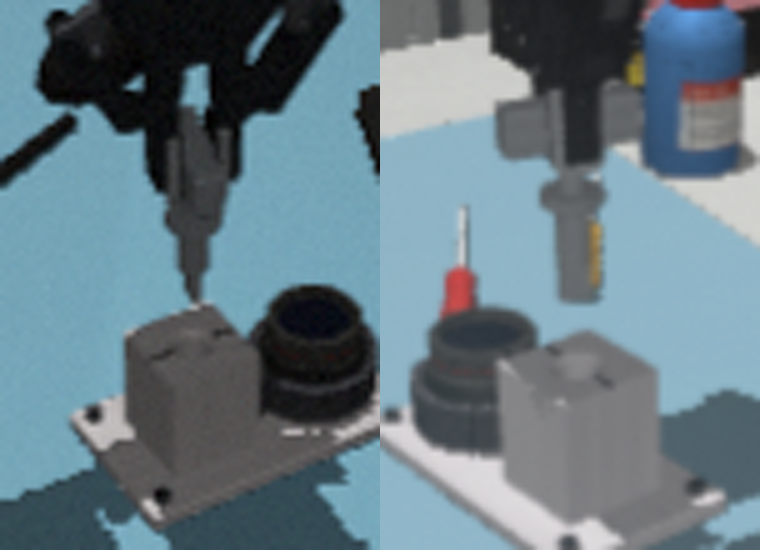

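The side and scene crop shows the key hanging upright from the pads, its tip above the bore, with the turn as planned. I'll go down with force checks.

```bash
cat >> h.py <<'E'
from workcell import r,sensors as s
YF=.145
def F(n=6,dt=.015):
    L=[]
    for _ in range(n): L.append(s.current_wrist_force()); r.dwell(dt)
    return np.mean(L,0)
E
python3 - <<'E'
from h import *
np.set_printoptions(precision=2,suppress=True)
F0=F(10);np.save("F0.npy",F0);print("F0",F0)
x,y=507,146
r.move_linear([x,y,138],velocity=80);print(F(3)-F0)
for z in list(range(134,116,-4))+list(range(116,90,-1)):
    r.move_linear([x,y,z],velocity=25)
    f=F(4)-F0;print(z,f,round(s.current_time_s(),2))
    if f[2]>1.8 or np.hypot(*f[:2])>6: break
print(s.current_tool_pos(),s.current_wrist_torque())
E
```

```text
F0 [ 0.07  0.23 -1.1 ]
[-0.41 -0.42 -0.07]
134 [-0.2  -0.02 -0.13] 9.74
130 [ 0.12 -0.35  0.3 ] 10.12
126 [ 0.18 -0.51  0.26] 10.49
122 [-0.39 -0.14  0.15] 10.87
118 [-0.54 -0.03 -0.18] 11.24
116 [-0.45  0.04 -0.34] 11.56
115 [-0.06 -0.01 -0.04] 11.88
114 [ 0.12 -0.34 -0.21] 12.19
113 [-0.1   0.06  0.07] 12.51
112 [0.43 0.02 0.36] 12.82
111 [ 0.11 -0.18 -0.  ] 13.14
110 [-0.46 -0.14 -0.01] 13.46
109 [-0.12  0.03  0.37] 13.78
108 [-0.04  0.11 -0.4 ] 14.09
107 [-0.15 -0.04 -0.23] 14.41
106 [ 0.18 -0.11  0.38] 14.72
105 [ 0.02 -0.12  0.28] 15.04
104 [ 0.22  0.13 -0.39] 15.36
103 [ 0.27 -0.59 -0.23] 15.68
102 [ 0.17 -0.15 -0.51] 15.99
101 [ 0.04 -0.13  0.02] 16.31
100 [-0.29 -0.51 -0.36] 16.62
99 [ 0.13 -0.66 -0.11] 16.94
98 [-0.51 -0.17  2.98] 17.26
[507.09 146.01  98.16] [-0.03  0.04 -0.01]
```

Contact is at the right height: 3 N, shoulder about 9.5 mm above the block, and no side force. Now I'll turn clockwise under light pressure.

```bash
python3 - <<'E'
from h import *
np.set_printoptions(precision=2,suppress=True)
F0=np.load("F0.npy");x,y=507,146;z=97.8
r.move_linear([x,y,z],velocity=10);print(F()-F0)
for rel in np.arange(1.24,.34,-.04):
    r.reach([x,y,z],down(YF+rel-np.pi/2)); f=F(5)-F0
    print(round(rel,2),f,s.current_wrist_torque()[2].round(3),round(s.current_time_s(),2))
    if f[2]<1.3: break
    if f[2]>4.6: z+=.4
    elif f[2]<2.7: z-=.2
print(s.current_tool_pos())
E
```

```text
[-0.6  -0.26  2.93]
1.24 [-0.02 -0.49  3.08] 0.023 17.94
1.2 [ 0.17 -0.06  3.29] -0.04 18.27
1.16 [ 0.18 -0.15  3.04] 0.011 18.61
1.12 [ 0.19 -0.32  2.84] 0.012 18.94
1.08 [ 0.12 -0.07  2.86] -0.092 19.27
1.04 [-0.15 -0.41  3.05] 0.001 19.61
1.0 [-0.23 -0.39  2.95] 0.024 19.94
0.96 [-0.45 -0.76  2.8 ] 0.002 20.27
0.92 [-0.72 -0.43  2.45] -0.018 20.61
0.88 [-0.6  -0.44  2.53] -0.005 20.94
0.84 [ 0.85 -0.75  0.13] -0.022 21.27
[507.13 145.92  97.29]
```

It dropped in at 0.84 rad. I'll ease about 0.07 rad further towards the slot's middle and lower until the shoulder seats.

```bash
python3 - <<'E'
from h import *
np.set_printoptions(precision=2,suppress=True)
F0=np.load("F0.npy");x,y=507,146;z=97.2
q=down(YF+.77-np.pi/2)
r.reach([x,y,z],q);print(F()-F0,s.current_wrist_torque()[2])
for z in [96,95,94,93,92,91,90,89.4,88.8,88.3,87.8,87.3,86.8,86.3]:
    r.move_linear([x,y,z],velocity=15); f=F(4)-F0
    print(z,f,s.current_wrist_torque()[2].round(3),round(s.current_time_s(),2))
    if f[2]>2.2: break
print(s.current_tool_pos())
E
```

```text
[ 0.54 -0.98 -0.15] -0.03682488020713461
96 [ 0.81 -0.69 -0.13] 0.04 21.94
95 [ 0.84 -0.76 -0.33] 0.058 22.26
94 [ 0.95 -0.84 -0.54] 0.01 22.57
93 [ 0.71 -0.17 -0.59] 0.022 22.89
92 [ 0.84 -0.6  -0.22] 0.008 23.21
91 [ 1.01 -0.7   0.04] 0.057 23.52
90 [ 1.32 -0.55 -0.39] -0.005 23.84
89.4 [ 0.49 -0.69  0.28] -0.029 24.16
88.8 [ 0.3  -1.05  0.09] -0.025 24.48
88.3 [-0.16 -0.36  4.24] -0.026 24.79
[507.09 145.98  88.58]
```

The key is seated: origin at block height, 4 N. Now I'll turn the spindle clockwise to the index lines.

```bash
python3 - <<'E'
from h import *
from workcell import read_camera,calibration
np.set_printoptions(precision=2,suppress=True)
F0=np.load("F0.npy");x,y=507,146;z=88.5
for rel in list(np.arange(.7,.05,-.07))+[0.0]:
    r.reach([x,y,z],down(YF+rel-np.pi/2)); f=F(4)-F0
    print(round(rel,2),f,s.current_wrist_torque()[2].round(3))
    if np.linalg.norm(f)>20: print("STOP");break
print(s.current_tool_pos(),s.current_joint_pos(),s.current_time_s(),s.current_width())
a=read_camera("side");b=read_camera("scene")
f=lambda im,c:cv2.resize(im[int(c[1])-55:int(c[1])+55,int(c[0])-38:int(c[0])+38],None,fx=5,fy=5,interpolation=cv2.INTER_CUBIC)
cv2.imwrite("pics/turned.png",np.hstack([f(a,proj(calibration("side"),[[507,146,90]])[0]),f(b,proj(calibration("scene"),[[507,146,90]])[0])])[:,:,::-1])
E
```

```text
0.7 [-0.38 -0.77  4.78] -0.066
0.63 [-0.22  0.1   4.84] 0.016
0.56 [ 0.72 -1.09  4.67] -0.03
0.49 [ 0.97 -3.08  5.19] -0.019
0.42 [ 0.87 -4.35  5.47] 0.007
0.35 [ 1.15 -4.08  6.88] 0.041
0.28 [ 0.37 -4.4   6.42] 0.045
0.21 [ 0.55 -3.84  6.04] -0.004
0.14 [ 0.92 -4.01  6.21] -0.003
0.07 [ 0.46 -4.64  6.39] 0.029
0.0 [ 0.67 -4.32  6.4 ] 0.039
[507.12 145.82  88.59] [ 0.06  0.48  1.67 -0.    1.    1.48] 28.275 14.733306128909643
```

View pics/turned.png

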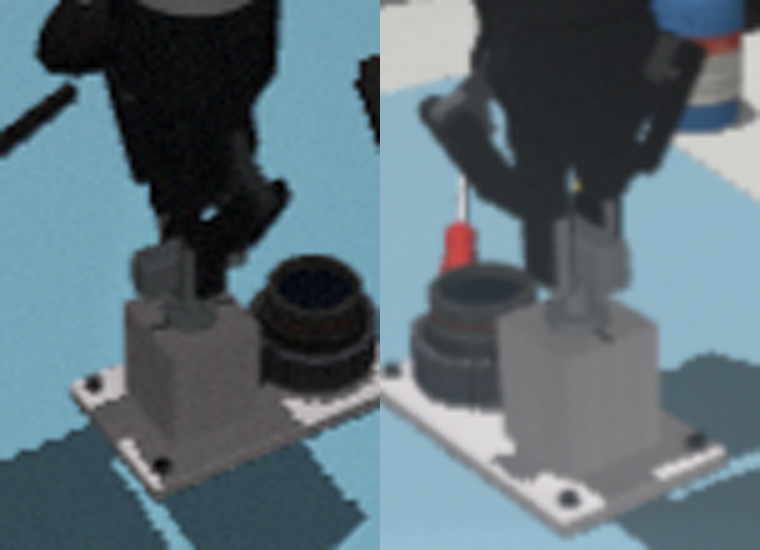

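The crop shows the shoulder on the block and the bar along the index lines. Releasing and checking from above.

```bash
python3 - <<'E'
from h import *
from workcell import read_camera,calibration
np.set_printoptions(precision=2,suppress=True)
r.set_gripper(45,60);r.dwell(.2);print(s.current_wrist_force(),s.current_width())
r.move_linear([507,146,140],velocity=60);r.move_linear([507,146,215],velocity=120);r.dwell(.3)
c=calibration("wrist");np.save("ce.npy",c,allow_pickle=True);im=read_camera("wrist")
u,v=proj(c,[[507,146,117]])[0].round().astype(int);print(u,v,proj(c,[[507,146,70]]),s.current_time_s())
cv2.imwrite("pics/end.png",cv2.resize(im[v-65:v+65,u-75:u+75],None,fx=4.5,fy=4.5,interpolation=cv2.INTER_CUBIC)[:,:,::-1])
E
```

```text
[0.19 0.84 0.76] 45.15025579754496
285 207 [[284.66 190.4 ]] 31.1083
```

View pics/end.png

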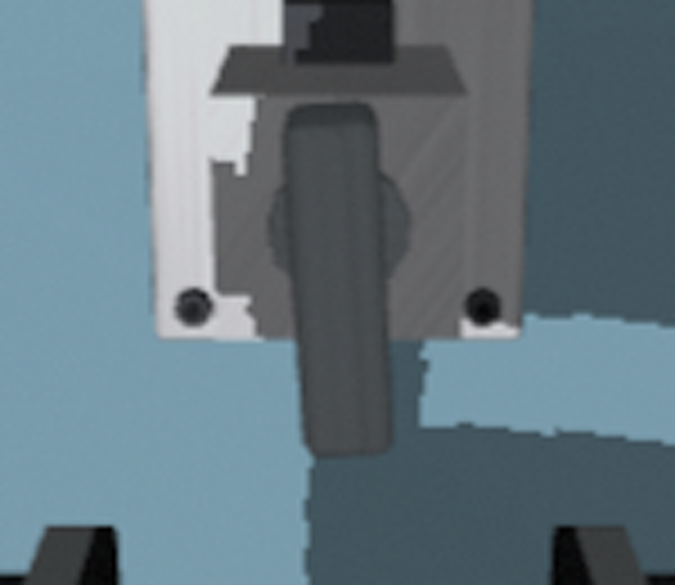

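The bar stands home, but its centre line (331,122)→(348,445) leans about 0.05 rad anticlockwise of the fixture's edges. I'll measure that and trim it.

```bash
python3 - <<'E'
from h import *
np.set_printoptions(precision=3,suppress=True)
c=np.load("ce.npy",allow_pickle=True).item();u,v=proj(c,[[507,146,117]])[0].round()
S=lambda L:(np.array(L)+.5)/4.5-.5+[u-75,v-65]
ang=lambda v:np.arctan2(v[1],v[0])
for z in(116,117):
    P=at(c,S([(286,125),(305,445),(376,120),(392,445),(331.5,122),(349,457)]),z);print([ang(P[i]-P[i+1])-YF for i in(0,2,4)],P[4:].mean(0))
T=at(c,S([(210,95),(467,95)]),70);print("block edge",ang(T[0]-T[1])-np.pi/2-YF,T)
B=at(c,S([(147,0),(158,335),(533,0),(520,335),(193,306),(482,306)]),10);print("plate",[ang(B[0]-B[1])-YF,ang(B[2]-B[3])-YF,ang(B[4]-B[5])-np.pi/2-YF])
E
```

```text
[np.float64(0.04839174548810196), np.float64(0.0572890424520216), np.float64(0.05092829819096614)] [506.697 145.51  116.   ]
[np.float64(0.04839174548810202), np.float64(0.05728904245202193), np.float64(0.05092829819096617)] [507.03  145.562 117.   ]
block edge 0.00044498085570413015 [[528.053 173.937  70.   ]
 [535.22  125.004  70.   ]]
plate [np.float64(-0.005587787899557994), np.float64(0.002234138093931637), np.float64(0.0005895479094739919)]
```

The fixture's yaw is confirmed, and the key is 0.052 rad anticlockwise. I'll regrip and trim it clockwise.

```bash
python3 - <<'E'
from h import *
from workcell import read_camera,calibration
np.set_printoptions(precision=2,suppress=True)
Y=lambda rel:down(YF+rel-np.pi/2)
r.reach([507,146,140],Y(.052));r.move_linear([507,146,89],velocity=60);F0=F(4)
r.set_gripper(10,90);r.dwell(.2);print(s.current_width(),F(4)-F0)
for rel in(.02,-.015,-.045):
    r.reach([507,146,89],Y(rel));print(rel,F(4)-F0,s.current_wrist_torque()[2])
r.dwell(.2);r.set_gripper(45);r.dwell(.2)
r.move_linear([507,146,140],velocity=60);r.reach([507,146,215],Y(0));r.dwell(.4)
c=calibration("wrist");np.save("ce2.npy",c,allow_pickle=True);im=read_camera("wrist")
u,v=proj(c,[[507,146,117]])[0].round().astype(int);print(u,v,s.current_time_s())
cv2.imwrite("pics/end2.png",cv2.resize(im[v-65:v+65,u-75:u+75],None,fx=4.5,fy=4.5,interpolation=cv2.INTER_CUBIC)[:,:,::-1])
E
```

```text
14.840857875561035 [-0.65 -1.69  5.98]
0.02 [-1.29 -1.78  5.69] 0.08411736335812614
-0.015 [-0.87 -2.27  6.11] 0.041758688375067625
-0.045 [-0.46 -2.14  6.15] 0.025034908802563708
285 207 36.8167
```

View pics/end2.png

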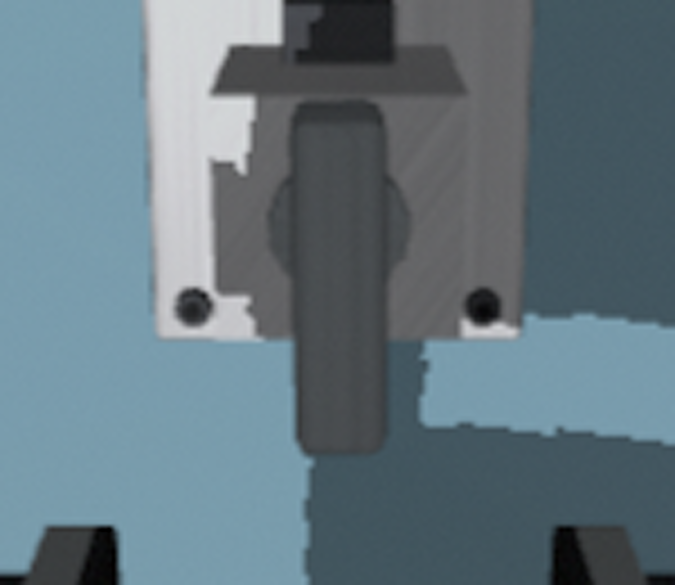

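The bar is now straight in the fixture: its left edge runs (294,125)→(297,445) and its right edge (384,120)→(386,445), so it is within 0.01 rad of the index lines. The gripper is clear, so I'm handing in.

```bash
python3 -c "
from workcell import r
print(r.sign_off())"
```

```text
the job is handed in; nothing more can be done
None
```

The key stands fully home in the bore with its bar within about 0.01 rad of the index lines; I let go and handed the job in at about 37 s, with no force reading above about 8 N and the gripper kept well away from the lens cap and tweezers.

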